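# Trap an angle offcut on the T-slot plate and lock the stop with a quarter-turn clamp bolt

## Robot

A 6-joint arm with a two-finger parallel gripper is mounted at the origin on the work surface; the furniture and walls round the work are solid. World frame = base frame: x ahead of the robot, y to its left, z up, the work surface at z = 0. Lengths are in m, angles in rad, forces in N, time in s.
With the tool pointing down it reaches from about 0.35 to 0.975 m from the base axis. Payload 4.9 kg.
Tool frame: the origin (TCP) lies on the front face of the gripper's body, between the roots of the fingers; the fingertips stand ctrl.tip_extent ahead of it and the grasp point (between the pads) lies 54 mm ahead of it (ctrl.tip_extent is the distance from the TCP to the fingertips, in m); z points along the fingers, y is the line along which they close (so a half turn about z gives the same grasp; the last joint's range is limited). The gripper opens to 85 mm and grips with 20 to 120 N. Pads are 22 mm wide; open, the fingers measure 114 mm over their backs; the gripper's body (76 mm by 85 mm) begins 54 mm behind the grasp point. The pads swing forward as they close: fully open they stand 13 mm farther back than shut.
Start: joints at [-1.236, 0.053, 1.613, -0, 1.476, -0.119], TCP at [0.274, -0.562, 0.304] pointing down, gripper open.
Joint ranges: [-3.01, 3.01], [-1.01, 2.22], [0.06, 2.58], [-1.02, 4.17], [0.09, 2.62], [-3.14, 3.14]. Speed limits (rad/s): [2.57, 2.57, 3.14, 3.14, 3.14, 3.14].

## Interface

Orientations are given as a rotation vector (axis times angle).
In Python, from station import ctrl gives the robot as it stands.
- The arm moves only by the tool apply_moves, never from a script. Its argument "rows" is one flat list of numbers, 6 for each row, row after row: the shift along the tool's x, y, z normalised to -1 to 1, where 1 is 0.6 m, then the turn, a rotation vector about the tool's x, y, z normalised to -1 to 1, where 1 is 90 degrees. A call has 1 to 20 rows; each row is the pose to reach, as a shift and turn from the pose commanded when the call began, along the tool's axes at that moment; what a row does not reach only later rows make up. A row lasts 1/10 s, in which the tool goes at most 50 mm and 8.59 degrees, less where a joint would pass 70% of its speed; a pose out of reach is approached as far as the arm can. A call with a number of a shift or a turn outside -1 to 1 is refused whole. A call with a gripper value outside its range is refused whole. "grip" is the opening, from 0 (shut) to 1 (fully open), set as the call begins (left out, the last holds). The fingers move at their own pace and stop on an object; "grip_force" is the grip in N (left out, the last holds). Time passes only in rows, so rows that repeat a pose let the fingers close. It gives the time, the measured TCP pose, the force, the opening and the grip force at its end, in the units of the state.
- ctrl.get_obs(): the state, without advancing time (a new reading comes with each control period).
- ctrl.get_image(name): name is "scene" or "top" or "wrist"; returns (picture, depth): 420x560x3 uint8, blue, green, red; 420x560 float32, m along the optical axis (not along the pixel's ray), 0 where there is no reading.
- ctrl.camera_model(name): a dict with "mtx" (3x3 intrinsics, pixels), "k1" (the pictures are not rectified: a ray, as slopes to the right and down, at radius r is drawn at 1 + k1 r^2 times it, then the intrinsics apply), "R" (3x3) and "t" (3): a world point X has camera coordinates R X + t; the wrist camera has in their place "tool_from_camera" (4x4, takes a point from camera to tool coordinates, whose origin is the TCP and whose axes are the flange's). Camera axes: x right, y down, z forward; pixel columns grow to the right and rows downward; lengths in m; the calibration is good to about 2 mm. A picture is of the moment at which its call begins: read the wrist's pose just before it. camera_model takes no time and is no camera call.
- ctrl.finish_job(): hands the job in; it is judged then, once.
The state is a dict: "t": time; "q": joint angles; "dq": joint speeds; "effort": joint torques, N m; "tool_pos": TCP position; "tool_rot": TCP orientation; "contact_force": force on the tool from outside, world axes, zero at the start; "wrist_torque": the same for the moment, N m; "opening": finger opening in m; "grip_force": force on a finger pad.
Only numpy, scipy, OpenCV 4.12 (cv2) and the standard library are available. Lean on these libraries where they do the work, as an engineer would, in place of code of your own. Each camera call takes 0.05 s, during which the arm holds its last target. There are 200 camera calls.

## Task

Set up the angle offcut for tack welding: push the slotted stop bar along the T-slot plate until the offcut is nipped tight between the bar and the fence. Then fetch the clamp bolt from the wooden rack, put its head lengthwise down through the slots of bar and plate, press it down against its spring, give it a quarter turn so that its head lies squarely across under the slot, and let go so that the spring holds it up there. Leave the grease tin, the spanner and the tape measure where they lie.

Things in the scene. Friction and masses are not known exactly. Their poses are not given: they have to be found in the camera images.
- slot_plate: Fixed cast-iron T-slot plate, 280 (x) x 204 (y, with low side ledges) x 40 mm high; origin at the centre of its underside, z up. Three T-slots run along its x at y = -56, 0, +56 mm, each 18 mm wide between lips 12 mm thick (z 28 to 40); under the lips a channel 44 mm wide (z 10 to 28).
- fence_face (a point): Centre of the inner face of the fixed dark fence (20 x 150 x 30 mm high) across the plate's +x end, at plate (120, 0, 55) mm; the face looks to plate -x. The fence's top is 70 mm above the table, its two screw heads 77 mm.
- stop_bar: Loose flat steel stop bar, 120 (x) x 50 (y) x 14 mm, 0.3 to 0.65 kg, on the plate over the middle slot, its +x end towards the fence. Origin at the centre of its underside (plate z = 40 mm). Tenons under its ends ride in the slot (about 1 mm play a side). Through it runs a slot 18 mm wide, 68 mm long (x -34 to +34). Push its -x end or grip its 50 mm. Offcut nipped: origin at plate x = +20 mm.
- angle_cut: Loose rusty angle-iron offcut, the work-piece: L section 40 (x) x 115 (y) x 40 mm high, 5 mm thick, 0.3 kg, lying across the plate a few mm short of the fence, slightly askew. Origin under the centre of its flat leg; the upright leg, on its -x side, faces the fence (yaw half a turn from the plate's). The bar meets the edge of the flat leg. Nipped: origin at plate x = +100 mm.
- clamp_bolt: Loose dark clamp bolt, 0.23 kg, 92 mm tall, upright, the same after half a turn. Origin under the centre of its head, z up. Head z 0 to 9 mm, 34 mm long along x, 13 mm wide; shank 12 mm thick. Put down in the bar, its collar lands with the origin at plate z = 23 mm; press it below 19 (14 is good, floor at 10), turn a quarter turn either way, let go: the spring lifts the head under the lips, origin at 19.
- bolt_wing (a point): Centre of the clamp bolt's flat wing grip, 75 mm above the bolt's origin: 46 mm long along the bolt's x (parallel to the head), 12 mm thick along its y, 34 mm high (58 to 92 mm above the origin). Grip it across the 12 mm. Right under it is a hub 22 mm across.
- bolt_collar (a joint): How far (m, 0 to 0.0125) the bolt's sprung collar is pushed up the shank; collar 34 mm across, underside 31 and top 39 mm above the bolt's origin at 0. Spring: 4 N at the start and 0.8 N more per mm. About 0.004 when locked.
- bolt_rack: Fixed wooden rack, 62 (x) x 140 (y) x 45 mm high, with three upright slots, 45 mm long along x and 21 mm wide, at y = -45, 0, +45 mm. Origin at the centre of its underside. The clamp bolt hangs by its collar in the middle slot, head and wing along the rack's x, bolt origin 14 mm above the table; the other slots are empty.
- grease_tin: Bystander: loose grease tin, 67 mm across, 60 mm high, origin at the centre of its underside.
- spanner_19: Bystander: loose bright open-ended and ring spanner lying flat, 227 mm long along its y, 40 mm wide, 12 mm high, origin at the centre of its underside.
- tape_measure: Bystander: loose tape measure standing on edge, 34 x 92 x 65 mm high, origin at the centre of its underside.
There are look-alikes about, which are no part of the job. Leave any orange look-alike of the clamp_bolt alone.

How it is judged:
On the way, in this order (a step that is already met when the one before it is completed fails the run):
1. the stop bar is pushed home: the offcut is nipped between bar and fence (x of stop_bar in the frame of slot_plate above 0.0165 m and z of each of stop_bar, angle_cut in the frame of slot_plate below 0.043 m and x of angle_cut in the frame of slot_plate above 0.0965 m and y of angle_cut in the frame of slot_plate between -0.04 and 0.04 m and angle between the x axis of angle_cut and the x axis of slot_plate, either way round below 0.08 rad and angle between angle_cut's own z axis and vertical below 0.08 rad), for 0.2 s.
2. the bolt's head is down through both slots, below the lips of the plate (all of step 1 and y of clamp_bolt in the frame of slot_plate between -0.006 and 0.006 m and x of clamp_bolt in the frame of stop_bar between -0.03 and 0.03 m and z of clamp_bolt in the frame of slot_plate below 0.0205 m), for 0.1 s.
At the end, for the whole second after the job is handed in: Offcut flat and square against the fence and the stop bar up against it (each within 3.5 mm); clamp bolt upright in the bar's slot, its head under the plate's lips, within 20 degrees of square across, drawn up by its spring (origin at plate z 16.5 to 20.8 mm); all at rest (all of step 1 and y of clamp_bolt in the frame of slot_plate between -0.006 and 0.006 m and x of clamp_bolt in the frame of stop_bar between -0.03 and 0.03 m and z of clamp_bolt in the frame of slot_plate between 0.0165 and 0.0208 m and angle between the x axis of clamp_bolt and the y axis of slot_plate, either way round below 0.35 rad and angle between clamp_bolt's own z axis and vertical below 0.1 rad and linear speed of each of clamp_bolt, stop_bar, angle_cut below 0.02 m/s); the robot touches nothing.
It fails at once if the grease tin is shifted by more than 30 mm (distance of grease_tin from where it was at the start of the episode above 0.03 m).
It fails at once if the spanner is shifted by more than 30 mm (distance of spanner_19 from where it was at the start of the episode above 0.03 m).
It fails at once if the tape measure is shifted by more than 30 mm (distance of tape_measure from where it was at the start of the episode above 0.03 m).
It also fails if it takes over 64 s, if anything falls off the work surface, if the arm or the gripper's body presses on something with over 40 N, if the wrist force passes 120 N, or if a joint passes its speed limit or range.

## Working session

There is one attempt and no reset: what is moved stays moved. The work goes in short steps, Python scripts to look and compute and a tool call to move; the robot and the scene stay as the last step left them, time stands still between calls to the robot, and variables do not carry over. Pictures are saved under pics/ and viewed, at most 11 in all, crops included, and the job is handed in when it is done.

Besides the shell and the picture viewer there is one more tool, called after "Emit:" in YAML: its name, and indented under it one key for each argument. apply_moves: Moves the arm, as the interface text tells. Its arguments: {"type":"object","properties":{"rows":{"type":"array","items":{"type":"number"}},"grip":{"type":"number"},"grip_force":{"type":"number"}},"required":["rows"]}

```bash
ls; mkdir -p pics; cat > h.py <<'E'
import numpy as np, cv2
from scipy.spatial.transform import Rotation as Ro
from station import ctrl
def grab(n):
    o=ctrl.get_obs(); im,d=ctrl.get_image(n); return o,im,d
def cam(n,o=None):
    m=ctrl.camera_model(n); K=np.array(m['mtx']); k1=m['k1']
    if n=='wrist':
        T=np.array(m['tool_from_camera']); Rt=Ro.from_rotvec(o['tool_rot']).as_matrix()
        Rwc=Rt@T[:3,:3]; c=Rt@T[:3,3]+np.array(o['tool_pos'])
    else:
        R=np.array(m['R']); Rwc=R.T; c=-R.T@np.array(m['t'])
    return K,k1,Rwc,c
def rays(n,uv,o=None):
    K,k1,Rwc,c=cam(n,o); uv=np.atleast_2d(np.array(uv,float))
    p=cv2.undistortPoints(uv.reshape(-1,1,2),K,np.array([k1,0,0,0.])).reshape(-1,2)
    return c,(Rwc@np.c_[p,np.ones(len(p))].T).T
def onplane(n,uv,z,o=None):
    c,r=rays(n,uv,o); return c+r*((z-c[2])/r[:,2])[:,None]
def cloud(n,d,o=None):
    h,w=d.shape; u,v=np.meshgrid(np.arange(w),np.arange(h))
    c,r=rays(n,np.c_[u.ravel(),v.ravel()],o)
    return (c+r*d.ravel()[:,None]).reshape(h,w,3)
def proj(n,X,o=None):
    K,k1,Rwc,c=cam(n,o); p=(np.atleast_2d(X)-c)@Rwc; s=p[:,:2]/p[:,2:]; r2=(s**2).sum(1,keepdims=True)
    return (s*(1+k1*r2))@K[:2,:2].T+K[:2,2]
E
python3 - <<'E'
from h import *
for n in ['top','scene']:
    o,im,d=grab(n); cv2.imwrite(f'pics/{n}0.png',im); np.savez(f'{n}0.npz',im=im,d=d)
    K,k1,R,c=cam(n); print(n,K[0,0],k1,c,R[:,2])
print(o['tool_pos'],o['tool_rot'],ctrl.tip_extent)
E
```

```text
pics
top 412.17811914536014 -0.09672678611837786 [ 0.3589711  -0.04353322  1.37659661] [ 0.14760311  0.01907601 -0.98886269]
scene 512.514992389955 0.036827236481211945 [0.0485077  1.06486645 0.80256261] [ 0.34759791 -0.78016231 -0.52011774]
[ 0.27382889 -0.56129252  0.30270092] [-3.05914726e+00 -7.06220236e-01  3.40988902e-04] 0.0726
```

View pics/top0.png

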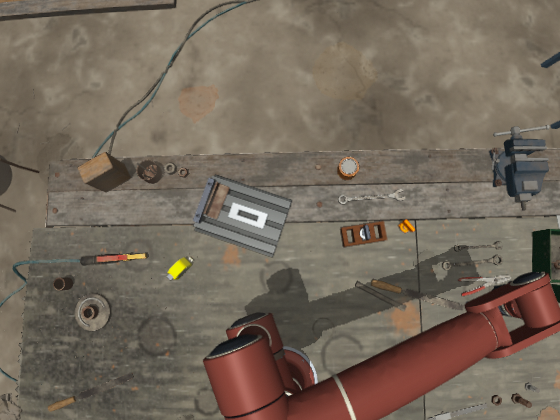

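View pics/scene0.png

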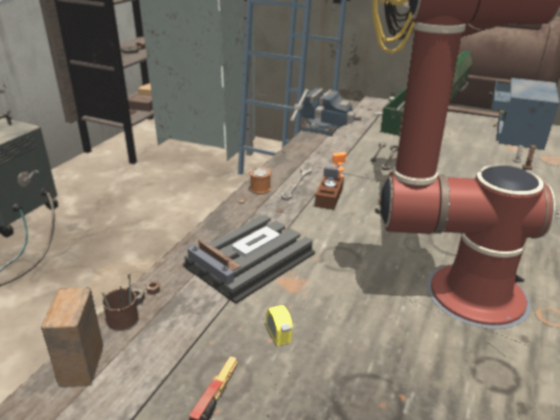

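The top view shows the plate at (243,215), with the fence at its left end, the white bar at (248,214) and the rusty offcut at (215,203). The rack is at (363,233) with a dark bolt in its middle slot. An orange bolt stands apart at (407,226), the tin is at (348,167), the spanner at (372,196) and the tape at (180,267). The dark bolt in the rack fits the description and the orange one is the look-alike. I'll confirm that in an enlarged crop.

```bash
python3 - <<'E'
from h import *
z=np.load('top0.npz'); im,d=z['im'],z['d']
cr=im[155:280,185:425]; cv2.imwrite('pics/crop1.png',cv2.resize(cr,None,fx=3.3,fy=3.3,interpolation=cv2.INTER_CUBIC))
P=cloud('top',d)
for n,(u,v) in dict(fence=(206,197),bar=(236,208),bar2=(262,217),off=(215,203),plate=(262,240),table=(300,200),rack=(348,236),bolt=(364,233),orange=(407,226),tin=(348,167),span=(372,197),tape=(180,267)).items(): print(n,P[v,u].round(3))
hsv=cv2.cvtColor(im,cv2.COLOR_BGR2HSV)
# bar: bright unsaturated
m=((hsv[...,2]>190)&(hsv[...,1]<40)).astype(np.uint8)
m[:, :215]=0; m[:,290:]=0; m[:190]=0;m[240:]=0
cs,_=cv2.findContours(m,cv2.RETR_EXTERNAL,cv2.CHAIN_APPROX_NONE); c=max(cs,key=cv2.contourArea)
q=onplane('top',c.reshape(-1,2),0.054); print('bar',cv2.minAreaRect((q[:,:2]*1000).astype(np.float32)))
# plate & rack by height
H=P[...,2]
m=((H>0.03)&(H<0.09)).astype(np.uint8); m=cv2.morphologyEx(m,cv2.MORPH_OPEN,np.ones((3,3)))
cs,_=cv2.findContours(m,cv2.RETR_EXTERNAL,cv2.CHAIN_APPROX_NONE)
for c in cs:
    if cv2.contourArea(c)>60:
        x=P[c[:,0,1],c[:,0,0]]; print(c.mean(0).round(),np.median(x[:,2]).round(3),cv2.minAreaRect((x[:,:2]*1000).astype(np.float32)))
E
```

```text
fence [0.599 0.229 0.074]
bar [0.563 0.134 0.057]
bar2 [0.532 0.05  0.058]
off [0.583 0.205 0.048]
plate [0.461 0.054 0.01 ]
table [ 0.595 -0.076 -0.003]
rack [ 0.469 -0.233 -0.002]
bolt [ 0.471 -0.272  0.084]
orange [ 0.489 -0.409  0.088]
tin [ 0.69  -0.234  0.064]
span [ 0.598 -0.318  0.01 ]
tape [0.375 0.314 0.066]
bar ((539.8676147460938, 98.14717102050781), (118.68115997314453, 49.38542175292969), 70.24390411376953)
[[  8. 409.]] 0.04 ((-97.69495391845703, 914.8912963867188), (92.70294952392578, 60.95403289794922), 73.31709289550781)
[[296. 373.]] 0.05 ((40.227882385253906, -52.12712860107422), (74.83770751953125, 12.119000434875488), 38.19450759887695)
[[ 89. 312.]] 0.042 ((229.97410583496094, 626.838623046875), (43.07388687133789, 44.42665481567383), 4.69265604019165)
[[178. 268.]] 0.047 ((371.1046142578125, 327.7716369628906), (36.30269241333008, 79.34017944335938), 44.39682388305664)
[[110. 258.]] 0.039 ((407.2101135253906, 560.5061645507812), (18.463144302368164, 84.42344665527344), 4.3862996101379395)
[[542. 251.]] 0.065 ((399.458984375, -861.9485473632812), (7.35557460784
[... 303 characters left out ...]
4 ((546.1197509765625, 118.02919006347656), (279.08721923828125, 180.6240234375), 69.74671173095703)
[[114. 177.]] 0.049 ((673.7971801757812, 548.747802734375), (52.70586395263672, 116.22811126708984), 57.11219787597656)
[[142. 165.]] 0.057 ((716.1726684570312, 451.13800048828125), (24.48603057861328, 65.77569580078125), 44.88326644897461)
[[348. 167.]] 0.057 ((692.885986328125, -235.32864379882812), (64.98098754882812, 64.77526092529297), 0.9224475026130676)
[[513. 175.]] 0.073 ((656.447265625, -805.337646484375), (239.401611328125, 103.17401885986328), 13.91447925567627)
[[517. 132.]] 0.078 ((796.3721313476562, -809.1834716796875), (39.68593978881836, 47.79199981689453), 58.65873718261719)
```

View pics/crop1.png

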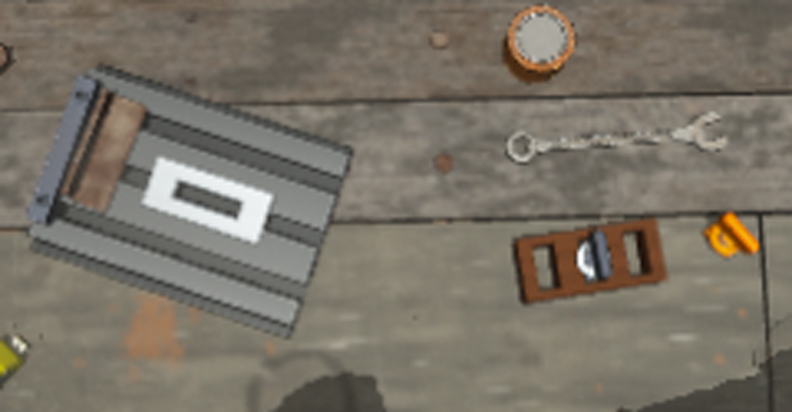

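The crop confirms it: the dark steel bolt stands in the rack's middle slot at crop (600,255), and the orange one at crop (735,235) stays untouched. Next I'll take a close wrist view above the bar.

```bash
cat >> h.py <<'E'
def move(tx,ty,tz,yang):
    """numbers for a row reaching TCP (tx,ty,tz), pointing down, tool y at world angle yang deg"""
    o=ctrl.get_obs(); R=Ro.from_rotvec(o['tool_rot']).as_matrix(); a=np.deg2rad(yang)
    y=np.array([np.cos(a),np.sin(a),0]); z=np.array([0,0,-1.]); Rt=np.c_[np.cross(y,z),y,z]
    s=R.T@(np.array([tx,ty,tz])-o['tool_pos'])/0.6; w=Ro.from_matrix(R.T@Rt).as_rotvec()/(np.pi/2)
    print('shift',s.round(4),'turn',w.round(4),'dist mm',np.linalg.norm(s)*600,'deg',np.linalg.norm(w)*90,'F',np.array(o['contact_force']).round(1),'t',o['t'],'tip',ctrl.tip_extent)
E
python3 -c "
from h import *
print(ctrl.camera_model('wrist')['tool_from_camera'])
move(0.49,0.02,0.30,-20)"
```

```text
[[-4.96061111e-04 -9.49105215e-01 -3.14958797e-01  8.04333027e-02]
 [ 9.99999746e-01 -6.31831417e-04  3.28974802e-04  3.39022585e-04]
 [-5.11232564e-04 -3.14958554e-01  9.49105288e-01 -7.05626905e-02]
 [ 0.00000000e+00  0.00000000e+00  0.00000000e+00  1.00000000e+00]]
shift [ 0.7486 -0.7129  0.0061] turn [-0.0011 -0.0006 -0.4889] dist mm 620.2514831376196 deg 44.00148519801669 F [-0.7  0.6  0.6] t 0.1 tip 0.0726
```

Emit:
apply_moves:
  rows: [0.75, -0.71, 0.006, 0, 0, -0.489, 0.75, -0.71, 0.006, 0, 0, -0.489, 0.75, -0.71, 0.006, 0, 0, -0.489, 0.75, -0.71, 0.006, 0, 0, -0.489, 0.75, -0.71, 0.006, 0, 0, -0.489, 0.75, -0.71, 0.006, 0, 0, -0.489, 0.75, -0.71, 0.006, 0, 0, -0.489, 0.75, -0.71, 0.006, 0, 0, -0.489, 0.75, -0.71, 0.006, 0, 0, -0.489, 0.75, -0.71, 0.006, 0, 0, -0.489, 0.75, -0.71, 0.006, 0, 0, -0.489, 0.75, -0.71, 0.006, 0, 0, -0.489, 0.75, -0.71, 0.006, 0, 0, -0.489, 0.75, -0.71, 0.006, 0, 0, -0.489, 0.75, -0.71, 0.006, 0, 0, -0.489, 0.75, -0.71, 0.006, 0, 0, -0.489, 0.75, -0.71, 0.006, 0, 0, -0.489]
  grip: 0

```text
t: 1.8
tool_pos: [0.4914, 0.0173, 0.3002]
tool_rot: [2.575, 1.8, -0.0]
contact_force: [-0.3, -1.0, 0.8]
opening: 0.0001
grip_force: 0.0
```

```bash
cat > seeplate.py <<'E'
from h import *; import sys
o,im,d=grab('wrist'); cv2.imwrite(f'pics/{sys.argv[1]}.png',im); np.savez(sys.argv[1]+'.npz',im=im,d=d)
print(o['tool_pos'],o['opening'])
hsv=cv2.cvtColor(im,cv2.COLOR_BGR2HSV)
P=cloud('wrist',d,o)
Z=P[...,2]; ok=d>0
hist=np.histogram(Z[ok],bins=np.arange(-0.01,0.09,0.002)); print([(round(b,3),int(n)) for n,b in zip(*hist) if n>800])
m=((hsv[...,2]>170)&(hsv[...,1]<40)&ok&(Z>0.045)&(Z<0.065)).astype(np.uint8)
m=cv2.morphologyEx(m,cv2.MORPH_OPEN,np.ones((3,3)))
cs,_=cv2.findContours(m,cv2.RETR_EXTERNAL,cv2.CHAIN_APPROX_NONE); c=max(cs,key=cv2.contourArea)
q=onplane('wrist',c.reshape(-1,2),0.054,o)[:,:2]*1000; r=cv2.minAreaRect(q.astype(np.float32)); print('bar',r, 'px',c.min((0,1)),c.max((0,1)))
E
python3 seeplate.py w1; python3 -c "
from h import *
o=ctrl.get_obs();print(o['t'],ctrl.tip_extent,o['contact_force'])"
```

```text
[0.49144572 0.01727741 0.30023801] 0.00012554604025909026
[(np.float64(-0.006), 9764), (np.float64(-0.004), 28994), (np.float64(-0.002), 78368), (np.float64(0.0), 29726), (np.float64(0.008), 2739), (np.float64(0.01), 9300), (np.float64(0.012), 1051), (np.float64(0.038), 6141), (np.float64(0.04), 18352), (np.float64(0.042), 823), (np.float64(0.052), 1750), (np.float64(0.054), 5598), (np.float64(0.06), 864)]
bar ((539.3924560546875, 93.21444702148438), (112.5604476928711, 50.33158874511719), 69.97274780273438) px [276   0] [341 150]
1.85 0.0726 [-0.43093923 -0.10365179  0.34199992]
```

View pics/w1.png

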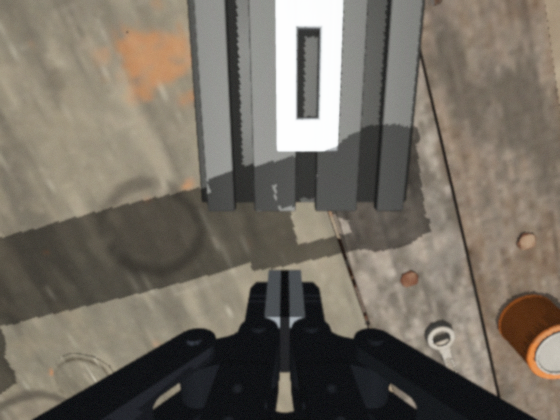

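The bar's near end is at pixel rows 148–150, columns 277–340, over the middle slot. Next I'll lower the shut fingers behind that end.

```bash
python3 -c "
from h import *
move(0.508,0.0084,0.117,-20)"
```

```text
shift [-0.0045  0.031   0.3055] turn [ 0.      0.0001 -0.0012] dist mm 184.24778750801454 deg 0.10513119902449221 F [-0.4 -0.1  0.3] t 1.85 tip 0.0726
```

Emit:
apply_moves:
  rows: [0, 0.031, 0.1, 0, 0, 0, 0, 0.031, 0.17, 0, 0, 0, 0, 0.031, 0.23, 0, 0, 0, -0.004, 0.031, 0.28, 0, 0, 0, -0.004, 0.031, 0.3, 0, 0, 0, -0.004, 0.031, 0.305, 0, 0, 0, -0.004, 0.031, 0.305, 0, 0, 0, -0.004, 0.031, 0.305, 0, 0, 0]

```text
t: 2.65
tool_pos: [0.5099, 0.0095, 0.1196]
tool_rot: [2.571, 1.8, 0.005]
contact_force: [0.2, -0.9, -0.9]
opening: -0.0001
grip_force: 0.0
```

Emit:
apply_moves:
  rows: [0.01, 0, 0, 0, 0, 0, 0.02, 0, 0, 0, 0, 0, 0.03, 0, 0, 0, 0, 0, 0.04, 0, 0, 0, 0, 0, 0.05, 0, 0, 0, 0, 0, 0.06, 0, 0, 0, 0, 0, 0.07, 0, 0, 0, 0, 0, 0.075, 0, 0, 0, 0, 0, 0.08, 0, 0, 0, 0, 0, 0.085, 0, 0, 0, 0, 0, 0.085, 0, 0, 0, 0, 0]

```text
t: 3.75
tool_pos: [0.5261, 0.0578, 0.1176]
tool_rot: [2.572, 1.802, 0.0]
contact_force: [-1.1, -2.9, 2.6]
opening: -0.0002
grip_force: 1.7
```

```bash
python3 seeplate.py w2; python3 -c "
from h import *
o=ctrl.get_obs();print(o['t'],o['tool_pos'],o['contact_force'])"
```

```text
[0.52613131 0.05782077 0.11761857] -0.0002499422075020209
[(np.float64(-0.006), 3528), (np.float64(-0.004), 10777), (np.float64(-0.002), 28484), (np.float64(0.0), 8351), (np.float64(0.008), 6157), (np.float64(0.01), 25359), (np.float64(0.03), 1261), (np.float64(0.032), 1510), (np.float64(0.034), 1574), (np.float64(0.036), 1521), (np.float64(0.038), 16888), (np.float64(0.04), 62195), (np.float64(0.042), 1055), (np.float64(0.052), 6830), (np.float64(0.054), 22087)]
bar ((549.2815551757812, 120.69994354248047), (80.93054962158203, 50.383094787597656), 70.18468475341797) px [206   0] [363 237]
3.8 [0.52607829 0.05781577 0.11752746] [-0.53660265 -3.16385379  2.55364712]
```

View pics/w2.png

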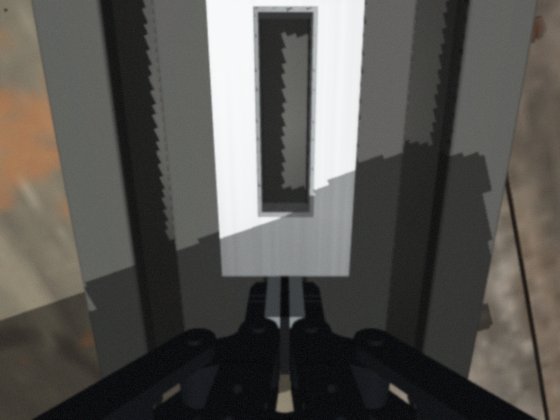

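The fingers touch the bar's near end at row 275, columns 221–349, and the finger shadow had cut my bright mask short. I'll work out the bar's position from that edge.

```bash
python3 -c "
from h import *
o=ctrl.get_obs()
e=onplane('wrist',[[221,276],[349,276],[255,8],[317,8],[259,215],[313,215]],0.054,o)*1000;print(e.round(1))
d=np.array([np.cos(np.deg2rad(70)),np.sin(np.deg2rad(70))])
p0=np.array([546.1,118.0]); print((e[:,:2]-p0)@d, (o['tool_pos'][:2]*1000-p0)@d)
"
```

```text
[[505.8  75.7  54. ]
 [553.5  58.3  54. ]
 [553.2 159.8  54. ]
 [571.7 153.   54. ]
 [529.2  94.4  54. ]
 [548.2  87.4  54. ]]
[-53.53369893 -53.57589368  41.65512475  41.65892099 -28.00832759
 -28.01994522] -63.402507667385734
```

Emit:
apply_moves:
  rows: [0.005, 0, 0, 0, 0, 0, 0.01, 0, 0, 0, 0, 0, 0.015, 0, 0, 0, 0, 0, 0.018, 0, 0, 0, 0, 0, 0.02, 0, 0, 0, 0, 0, 0.022, 0, 0, 0, 0, 0, 0.022, 0, 0, 0, 0, 0]

```text
t: 4.5
tool_pos: [0.5302, 0.0694, 0.1175]
tool_rot: [2.572, 1.802, -0.003]
contact_force: [-2.4, -6.3, 4.6]
opening: 0.0001
grip_force: 3.5
```

Emit:
apply_moves:
  rows: [0.001, 0, 0, 0, 0, 0, 0.002, 0, 0, 0, 0, 0, 0.003, 0, 0, 0, 0, 0, 0.003, 0, 0, 0, 0, 0]

```text
t: 4.9
tool_pos: [0.5305, 0.0702, 0.1175]
tool_rot: [2.571, 1.801, -0.007]
contact_force: [-4.7, -10.9, 5.9]
opening: 0.0
grip_force: 5.6
```

Emit:
apply_moves:
  rows: [0.002, 0, 0, 0, 0, 0, 0.004, 0, 0, 0, 0, 0, 0.006, 0, 0, 0, 0, 0, 0.006, 0, 0, 0, 0, 0, 0.006, 0, 0, 0, 0, 0]

```text
t: 5.4
tool_pos: [0.5309, 0.071, 0.1175]
tool_rot: [2.567, 1.8, -0.017]
contact_force: [-9.1, -20.4, 10.4]
opening: 0.0001
grip_force: 11.7
```

```bash
python3 - <<'E'
from h import *
o,im,d=grab('top'); P=cloud('top',d); H=P[...,2]
hsv=cv2.cvtColor(im,cv2.COLOR_BGR2HSV)
cv2.imwrite('pics/t2.png',cv2.resize(im[170:265,185:310],None,fx=6,fy=6,interpolation=cv2.INTER_CUBIC))
E
python3 -c "
from h import *
o=ctrl.get_obs()
v=[0.342*0.01]
move(o['tool_pos'][0]-0.0103,o['tool_pos'][1]-0.0282,0.30,-20)
move(0.40,-0.30,0.30,-83)"
```

```text
shift [-0.0537 -0.0005 -0.3036] turn [-0.0009  0.0077  0.0008] dist mm 184.96814559977093 deg 0.7050732470952508 F [ -8.  -21.6  10.2] t 5.45 tip 0.0726
shift [-0.6593  0.0051 -0.2962] turn [0.0035 0.0074 0.7008] dist mm 433.6905476794865 deg 63.078972099485334 F [ -8.  -21.6  10.2] t 5.45 tip 0.0726
```

View pics/t2.png

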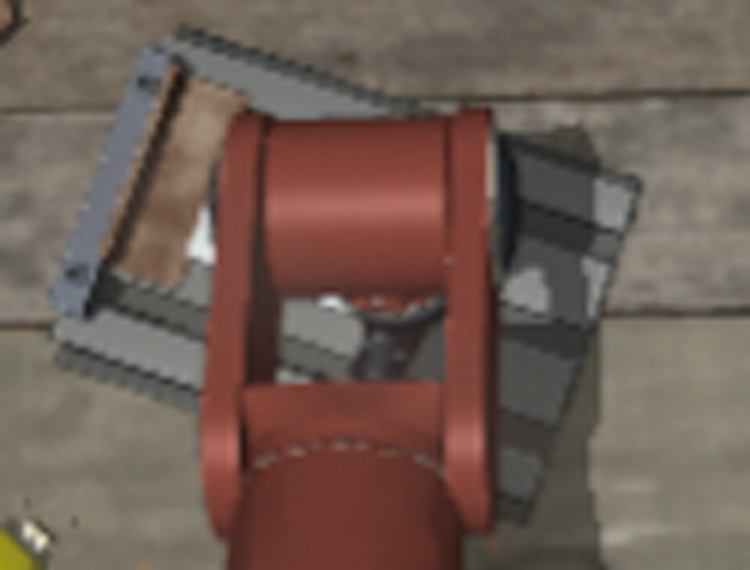

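The offcut sits square against the fence and the bar is up against it (contact force 21 N). I'll retreat and go to look at the rack.

```bash
python3 -c "
from h import *
move(0.432,-0.282,0.28,-83)"
```

```text
shift [-0.6125  0.045  -0.2635] turn [0.0035 0.0074 0.7008] dist mm 400.99642879963375 deg 63.078972099485334 F [ -8.  -21.6  10.2] t 5.45 tip 0.0726
```

Emit:
apply_moves:
  rows: [-0.03, 0, 0, 0, 0, 0, -0.05, 0, -0.06, 0, 0, 0, -0.06, 0, -0.14, 0, 0, 0, -0.12, 0, -0.2, 0, 0, 0.09, -0.2, 0.01, -0.25, 0, 0, 0.18, -0.613, 0.045, -0.264, 0, 0.007, 0.7, -0.613, 0.045, -0.264, 0, 0.007, 0.7, -0.613, 0.045, -0.264, 0, 0.007, 0.7, -0.613, 0.045, -0.264, 0, 0.007, 0.7, -0.613, 0.045, -0.264, 0, 0.007, 0.7, -0.613, 0.045, -0.264, 0, 0.007, 0.7, -0.613, 0.045, -0.264, 0, 0.007, 0.7, -0.613, 0.045, -0.264, 0, 0.007, 0.7, -0.613, 0.045, -0.264, 0, 0.007, 0.7]
  grip: 1

```text
t: 6.85
tool_pos: [0.4322, -0.2784, 0.2752]
tool_rot: [-3.128, -0.196, -0.013]
contact_force: [0.4, 0.4, 0.6]
opening: 0.0854
grip_force: 0.0
```

```bash
python3 - <<'E'
from h import *
o,im,d=grab('wrist'); cv2.imwrite('pics/w3.png',im); np.savez('w3.npz',im=im,d=d)
P=cloud('wrist',d,o); Z=P[...,2]
print(o['tool_pos'],o['tool_rot'],o['opening'],ctrl.tip_extent)
m=(d>0)&(Z>0.085)&(Z<0.115)&(np.hypot(P[...,0]-.472,P[...,1]+.277)<0.06)
p=P[m]; print(m.sum(),p.mean(0),np.percentile(p[:,2],[5,50,95])); print(cv2.minAreaRect((p[:,:2]*1000).astype(np.float32)))
hsv=cv2.cvtColor(im,cv2.COLOR_BGR2HSV)
m=((d>0)&(Z>0.035)&(Z<0.052)).astype(np.uint8)
cs,_=cv2.findContours(m,cv2.RETR_EXTERNAL,cv2.CHAIN_APPROX_NONE)
for c in cs:
    if cv2.contourArea(c)>500:
        q=onplane('wrist',c[:,0].astype(float),0.045,o)[:,:2]*1000; print(c.min((0,1)),c.max((0,1)),cv2.minAreaRect(q.astype(np.float32)))
E
```

```text
[ 0.43217093 -0.27840276  0.27522995] [-3.12840642 -0.19585706 -0.01348926] 0.08538049135585285 0.0726
1228 [ 0.47532489 -0.27955522  0.10499357] [0.10190601 0.10549113 0.10705053]
((474.0183410644531, -279.66400146484375), (44.840980529785156, 11.59099006652832), 8.070127487182617)
[442 121] [472 162] ((489.65594482421875, -407.0528259277344), (33.27085494995117, 21.04564094543457), 26.6513614654541)
[203 104] [383 183] ((473.27386474609375, -279.54046630859375), (62.248146057128906, 140.71087646484375), 7.289340019226074)
```

View pics/w3.png

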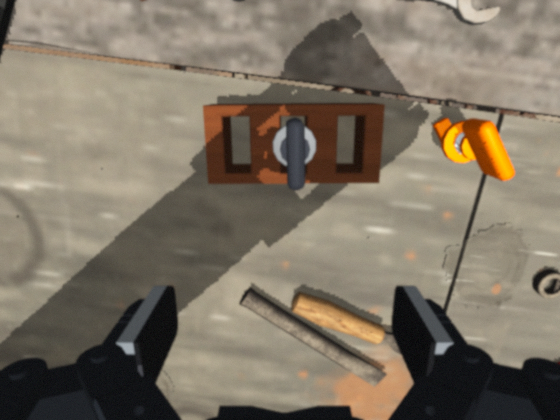

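The bolt's wing is at (295,155), in the middle slot of the rack, and the orange bolt at (480,150) is clear. I'll descend to grasp the wing.

```bash
python3 -c "
from h import *
move(0.474,-0.2797,0.149,-82.6)"
```

```text
shift [0.0669 0.0121 0.2112] turn [-0.0039 -0.0058 -0.0026] dist mm 133.14139551550417 deg 0.6712822875844378 F [ 0.2 -0.9  0.5] t 6.9 tip 0.0726
```

Emit:
apply_moves:
  rows: [0.066, 0.01, 0.06, 0, 0, 0, 0.066, 0.01, 0.1, 0, 0, 0, 0.066, 0.01, 0.1, 0, 0, 0, 0.066, 0.01, 0.1, 0, 0, 0, 0.066, 0.01, 0.1, 0, 0, 0]
  grip: 0.6

```text
t: 7.4
tool_pos: [0.4728, -0.2805, 0.218]
tool_rot: [-3.131, -0.193, -0.017]
contact_force: [0.1, -0.4, 0.5]
opening: 0.0514
grip_force: 0.0
```

```bash
python3 -c "
from h import *
print(ctrl.get_obs()['tool_pos'])
move(0.474,-0.2797,0.149,-82.6)"
```

```text
[ 0.47281728 -0.28048364  0.21796412]
shift [ 0.0009 -0.0007  0.115 ] turn [-0.0022 -0.0069 -0.0039] dist mm 68.97871124104394 deg 0.7432334886800438 F [ 0.1 -0.4  0.5] t 7.4 tip 0.0726
```

Emit:
apply_moves:
  rows: [0.001, -0.001, 0.05, -0.002, -0.007, -0.004, 0.001, -0.001, 0.09, -0.002, -0.007, -0.004, 0.001, -0.001, 0.11, -0.002, -0.007, -0.004, 0.001, -0.001, 0.115, -0.002, -0.007, -0.004, 0.001, -0.001, 0.115, -0.002, -0.007, -0.004, 0.001, -0.001, 0.115, -0.002, -0.007, -0.004]

```text
t: 8.0
tool_pos: [0.4742, -0.28, 0.1489]
tool_rot: [-3.135, -0.202, -0.0]
contact_force: [0.2, -0.1, -0.1]
opening: 0.0514
grip_force: 0.0
```

Emit:
apply_moves:
  rows: [0, 0, 0, 0, 0, 0, 0, 0, 0, 0, 0, 0, 0, 0, 0, 0, 0, 0, 0, 0, 0, 0, 0, 0, 0, 0, 0, 0, 0, 0, 0, 0, 0, 0, 0, 0, 0, 0, 0, 0, 0, 0, 0, 0, 0, 0, 0, 0]
  grip: 0
  grip_force: 80

```text
t: 8.8
tool_pos: [0.4737, -0.2795, 0.1473]
tool_rot: [-3.134, -0.202, 0.002]
contact_force: [0.9, 0.8, 2.2]
opening: 0.0109
grip_force: 78.8
```

```bash
python3 -c "
from h import *
move(0.522,0.052,0.26,-20)"
```

```text
shift [ 0.1505 -0.5378 -0.1871] turn [-1.400e-03  2.000e-04 -6.959e-01] dist mm 353.4119502234927 deg 62.629188662277734 F [0.9 0.8 2.2] t 8.8 tip 0.0726
```

Emit:
apply_moves:
  rows: [0, 0, -0.05, 0, 0, 0, 0, 0, -0.11, 0, 0, 0, 0, 0, -0.17, 0, 0, 0, 0, 0, -0.19, 0, 0, 0, 0.15, -0.538, -0.19, 0, 0, -0.696, 0.15, -0.538, -0.19, 0, 0, -0.696, 0.15, -0.538, -0.19, 0, 0, -0.696, 0.15, -0.538, -0.19, 0, 0, -0.696, 0.15, -0.538, -0.19, 0, 0, -0.696, 0.15, -0.538, -0.19, 0, 0, -0.696, 0.15, -0.538, -0.19, 0, 0, -0.696, 0.15, -0.538, -0.19, 0, 0, -0.696, 0.15, -0.538, -0.19, 0, 0, -0.696, 0.15, -0.538, -0.19, 0, 0, -0.696, 0.15, -0.538, -0.19, 0, 0, -0.696, 0.15, -0.538, -0.19, 0, 0, -0.696, 0.15, -0.538, -0.19, 0, 0, -0.696, 0.15, -0.538, -0.19, 0, 0, -0.696, 0.15, -0.538, -0.19, 0, 0, -0.696]

```text
t: 10.7
tool_pos: [0.5215, 0.0519, 0.2617]
tool_rot: [-2.571, -1.8, 0.001]
contact_force: [0.2, 0.0, -1.4]
opening: 0.0106
grip_force: 79.0
```

```bash
python3 - <<'E'
from h import *
o,im,d=grab('wrist'); np.savez('w4.npz',im=im,d=d); cv2.imwrite('pics/w4.png',im)
o2,im2,d2=grab('top'); np.savez('top1.npz',im=im2,d=d2)
print(o['t'],o['tool_pos'],o['tool_rot'],o['opening'],o['grip_force'],o['contact_force'])
E
```

```text
10.7 [0.5215242  0.05194669 0.26167821] [-2.57136227e+00 -1.79985180e+00  9.58958394e-04] 0.010608596246329764 79.00663018226624 [ 0.15481974  0.02647855 -1.37263085]
```

View pics/w4.png

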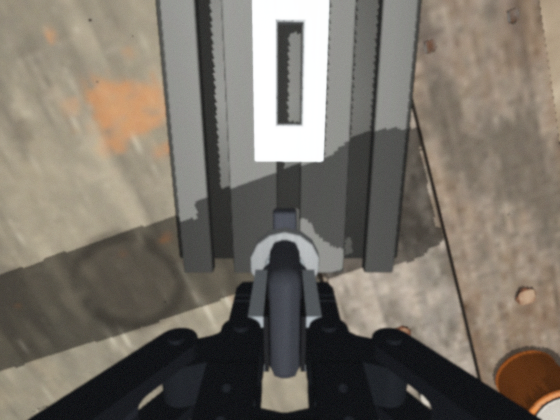

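The bolt hangs straight in the fingers, its head at (286,215). The bar's slot spans columns 277–302 and rows 21–124, and the bar's near end is at row 161. Next I'll fit the bar's edges and measure the head position.

```bash
python3 - <<'E'
from h import *
z=np.load('w4.npz'); im,d=z['im'],z['d']; o=ctrl.get_obs(); K=0
g=im.astype(int).sum(2)/3
L=[];R=[];SL=[];SR=[]
print(g[70,245:335].astype(int).tolist())
for v in range(10,145,5):
    row=g[v]; b=np.where(row[235:345]>215)[0]+235; L.append((b.min()-.5,v)); R.append((b.max()+.5,v))
    if 30<v<118:
        k=np.where(row[265:312]<215)[0]+265; SL.append((k.min()-.5,v)); SR.append((k.max()+.5,v))
ctr=[]
for nm,E in zip(['L','R','SL','SR'],[L,R,SL,SR]):
    e=onplane('wrist',E,0.054,o)[:,:2]*1000; vx,vy,x0,y0=cv2.fitLine(e.astype(np.float32),cv2.DIST_HUBER,0,.01,.01).ravel()
    if vy<0: vx,vy=-vx,-vy
    a=np.degrees(np.arctan2(vy,vx)); n=np.array([-np.sin(np.deg2rad(70)),np.cos(np.deg2rad(70))]); dd=np.array([-n[1]*-1,-n[0]])
    off=n@(np.array([x0,y0])-o['tool_pos'][:2]*1000); print(nm,'ang',a,'lateral from TCP',off)
col=g[:,255:275].mean(1); print(col[155:170].astype(int))
dd=np.array([np.cos(np.deg2rad(70)),np.sin(np.deg2rad(70))])
colS=g[:,282:286].mean(1); print(colS[14:28].astype(int),colS[118:132].astype(int))
for v in (20.5,124.5,160.5): print(v,(onplane('wrist',[[289,v]],0.054,o)[0,:2]-o['tool_pos'][:2])@dd*1000)
# held head
print('head row',g[214,255:320].astype(int).tolist()); print(proj('wrist',np.array(o['tool_pos'])+np.array([dd[0]*.017,dd[1]*.017,-.124]),o))
print(d[205:218,286])
E
```

```text
[149, 151, 152, 151, 149, 152, 153, 172, 231, 253, 254, 255, 255, 255, 255, 255, 255, 255, 255, 255, 255, 255, 255, 255, 255, 255, 255, 254, 254, 252, 235, 187, 126, 76, 59, 59, 56, 59, 57, 59, 58, 62, 78, 104, 127, 139, 139, 135, 139, 136, 137, 136, 137, 136, 127, 111, 107, 148, 205, 240, 251, 254, 254, 254, 254, 254, 254, 254, 254, 254, 254, 255, 254, 254, 254, 254, 254, 254, 254, 254, 250, 221, 149, 122, 140, 141, 146, 146, 147, 147]
L ang 69.438034 lateral from TCP 22.507501220944306
R ang 69.63752 lateral from TCP -28.354993214031904
SL ang 69.57106 lateral from TCP 6.7246381893606575
SR ang 69.76268 lateral from TCP -12.452921708861485
[254 254 254 254 253 247 212 164 150 148 149 148 148 148 148]
[254 254 254 254 251 231 187 147 104  78  67  61  56  57] [ 58  58  58  59  67  95 146 200 239 252 254 255 255 255]
20.5 124.30266283270241
124.5 56.14826617223322
160.5 29.969348318867194
head row [79, 82, 80, 78, 80, 79, 80, 83, 83, 81, 83, 79, 81, 83, 80, 83, 81, 75, 69, 70, 75, 78, 79, 77, 82, 82, 80, 81, 80, 79, 76, 81, 82, 83, 80, 79, 82, 79, 79, 74, 73, 78, 93, 87, 73, 68, 75, 82, 84, 84, 81, 83, 82, 83, 82, 81, 84, 82, 84, 83, 83, 81, 80, 80, 81]
[[285.08810274 211.92412792]]
[0.33547327 0.33615348 0.33754987 0.21029444 0.20777717 0.2069052
 0.2060657  0.20642263 0.20481744 0.20383431 0.20454822 0.20667149
 0.20590977]
```

```bash
python3 -c "
from h import *
move(0.5545,0.1357,0.203,-20.4)"
```

```text
shift [0.1497 0.0042 0.098 ] turn [-0.0017 -0.0007  0.0044] dist mm 107.35963261571709 deg 0.43178555865193113 F [-0.2 -0.4 -2.7] t 10.8 tip 0.0726
```

Emit:
apply_moves:
  rows: [0.07, 0.004, 0, -0.002, -0.001, 0.004, 0.13, 0.004, 0.02, -0.002, -0.001, 0.004, 0.15, 0.004, 0.06, -0.002, -0.001, 0.004, 0.15, 0.004, 0.08, -0.002, -0.001, 0.004, 0.15, 0.004, 0.098, -0.002, -0.001, 0.004, 0.15, 0.004, 0.098, -0.002, -0.001, 0.004, 0.15, 0.004, 0.098, -0.002, -0.001, 0.004]

```text
t: 11.5
tool_pos: [0.5545, 0.1353, 0.2033]
tool_rot: [2.579, 1.792, -0.0]
contact_force: [0.1, -0.1, -1.2]
opening: 0.011
grip_force: 78.9
```

```bash
python3 - <<'E'
from h import *
move(0.5545,0.1357,0.180,-20.4)
o,im,d=grab('wrist'); cv2.imwrite('pics/w5.png',im)
o,im,d=grab('scene'); u,v=proj('scene',[[.5545,.1357,.08]])[0]; u,v=int(u),int(v); print(u,v)
cv2.imwrite('pics/s5.png',cv2.resize(im[v-70:v+70,u-90:u+90],None,fx=4,fy=4,interpolation=cv2.INTER_CUBIC))
E
```

```text
shift [ 0.0007 -0.0002  0.0388] turn [ 0.0004  0.0003 -0.0001] dist mm 23.295843205226134 deg 0.04700197899832776 F [ 0.1 -0.1 -1.2] t 11.5 tip 0.0726
243 237
```

View pics/w5.png

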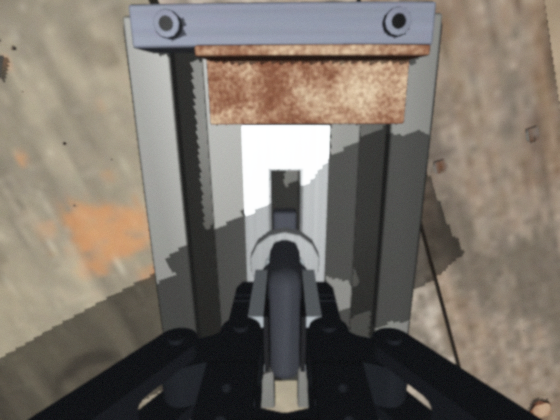

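The head at (286,215) is centred over the slot (columns 271–300), and the offcut is square against the fence with the bar against it. I'll lower it in stages.

Emit:
apply_moves:
  rows: [0.0007, 0, 0.01, 0, 0, 0, 0.0007, 0, 0.02, 0, 0, 0, 0.0007, 0, 0.03, 0, 0, 0, 0.0007, 0, 0.04, 0, 0, 0, 0.0007, 0, 0.045, 0, 0, 0, 0.0007, 0, 0.045, 0, 0, 0]

```text
t: 12.2
tool_pos: [0.5541, 0.1364, 0.1749]
tool_rot: [-2.579, -1.794, 0.003]
contact_force: [-0.1, 0.2, -2.5]
opening: 0.0108
grip_force: 78.9
```

Emit:
apply_moves:
  rows: [0, 0, 0.008, 0, 0, 0, 0, 0, 0.016, 0, 0, 0, 0, 0, 0.025, 0, 0, 0, 0, 0, 0.025, 0, 0, 0]

```text
t: 12.6
tool_pos: [0.5539, 0.1364, 0.1596]
tool_rot: [-2.578, -1.794, 0.003]
contact_force: [-0.6, -1.1, -2.2]
opening: 0.0104
grip_force: 78.9
```

Emit:
apply_moves:
  rows: [0, 0, 0.004, 0, 0, 0, 0, 0, 0.008, 0, 0, 0, 0, 0, 0.012, 0, 0, 0, 0, 0, 0.016, 0, 0, 0, 0, 0, 0.02, 0, 0, 0, 0, 0, 0.021, 0, 0, 0, 0, 0, 0.021, 0, 0, 0, 0, 0, 0.021, 0, 0, 0]

```text
t: 13.4
tool_pos: [0.5549, 0.1365, 0.1498]
tool_rot: [2.578, 1.794, -0.0]
contact_force: [-3.9, -0.4, 8.3]
opening: 0.0106
grip_force: 80.5
```

Emit:
apply_moves:
  rows: [0, 0, 0.002, 0, 0, 0, 0, 0, 0.004, 0, 0, 0, 0, 0, 0.004, 0, 0, 0, 0, 0, 0.004, 0, 0, -0.09, 0, 0, 0.004, 0, 0, -0.18, 0, 0, 0.004, 0, 0, -0.27, 0, 0, 0.004, 0, 0, -0.36, 0, 0, 0.004, 0, 0, -0.45, 0, 0, 0.004, 0, 0, -0.54, 0, 0, 0.004, 0, 0, -0.63, 0, 0, 0.004, 0, 0, -0.72, 0, 0, 0.004, 0, 0, -0.81, 0, 0, 0.004, 0, 0, -0.9, 0, 0, 0.004, 0, 0, -1, 0, 0, 0.004, 0, 0, -1, 0, 0, 0.004, 0, 0, -1, 0, 0, 0.004, 0, 0, -1]

```text
t: 15.1
tool_pos: [0.5569, 0.1368, 0.149]
tool_rot: [0.554, 3.086, 0.002]
contact_force: [0.1, 0.8, 8.0]
opening: 0.0108
grip_force: 80.6
```

```bash
python3 - <<'E'
from h import *
o=ctrl.get_obs(); R=Ro.from_rotvec(o['tool_rot']).as_matrix(); print(np.degrees(np.arctan2(R[1,1],R[0,1])),R[2,2],o['q'],o['wrist_torque'])
o,im,d=grab('wrist'); cv2.imwrite('pics/w6.png',im)
E
```

```text
69.66125275861727 -0.9999766798365133 [ 1.11196053e-01  7.46040006e-02  1.86155760e+00 -4.10960970e-04
  1.19861243e+00 -1.10446550e+00] [0.05734401 0.08702485 0.04436829]
```

View pics/w6.png

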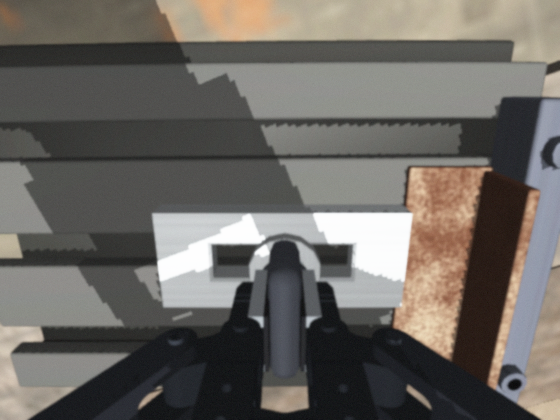

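The wing now lies across the bar's slot at (285,310) and the offcut is still tight. I'll ease up, then release and retreat.

Emit:
apply_moves:
  rows: [0, 0, -0.002, 0, 0, 0, 0, 0, -0.004, 0, 0, 0, 0, 0, -0.006, 0, 0, 0, 0, 0, -0.006, 0, 0, 0, 0, 0, -0.006, 0, 0, 0]

```text
t: 15.65
tool_pos: [0.5568, 0.1367, 0.1522]
tool_rot: [0.554, 3.086, 0.003]
contact_force: [1.1, 0.0, 5.2]
opening: 0.0111
grip_force: 80.2
```

Emit:
apply_moves:
  rows: [0, 0, 0, 0, 0, 0, 0, 0, 0, 0, 0, 0, 0, 0, 0, 0, 0, 0, 0, 0, 0, 0, 0, 0, 0, 0, 0, 0, 0, 0, 0, 0, 0, 0, 0, 0, 0, 0, 0, 0, 0, 0, 0, 0, -0.02, 0, 0, 0, 0, 0, -0.06, 0, 0, 0, 0, 0, -0.12, 0, 0, 0, 0, 0, -0.18, 0, 0, 0, -0.05, 0, -0.25, 0, 0, 0, -0.1, 0, -0.25, 0, 0, 0, -0.1, 0, -0.25, 0, 0, 0, -0.1, 0, -0.25, 0, 0, 0]
  grip: 0.6

```text
t: 17.15
tool_pos: [0.6108, 0.1155, 0.2998]
tool_rot: [-0.556, -3.092, 0.001]
contact_force: [0.3, 0.1, -1.5]
opening: 0.0514
grip_force: 0.0
```

```bash
python3 - <<'E'
from h import *
o,im,d=grab('wrist'); cv2.imwrite('pics/w7.png',im)
P=cloud('wrist',d,o); Z=P[...,2]
m=(d>0)&(Z>0.085)&(Z<0.14)&(np.hypot(P[...,0]-.556,P[...,1]-.137)<0.05)
p=P[m]; print(o['t'],o['tool_pos'],m.sum(),np.percentile(p[:,2],[5,50,95])); print(cv2.minAreaRect((p[:,:2]*1000).astype(np.float32)))
for n,l,h in (('bar',.049,.06),('plate',.036,.044)): print(n,np.median(Z[(d>0)&(Z>l)&(Z<h)]))
E
```

```text
17.15 [0.61076772 0.11546661 0.29978368] 1142 [0.10709546 0.11058938 0.11232186]
((556.624267578125, 136.29710388183594), (11.80655288696289, 44.89745330810547), 69.88639068603516)
bar 0.054670367083057725
plate 0.04053163390181386
```

View pics/w7.png

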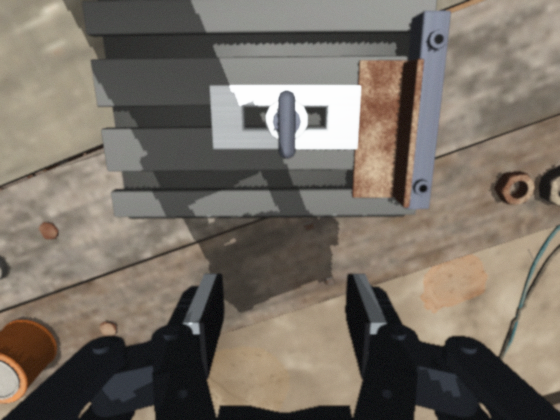

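The released bolt stands upright with its wing squarely across at (287,124). Its wing top is about 0.111 m up, so its origin is at about 19 mm: locked. The bar and offcut are tight against the fence.

```bash
python3 -c "
from station import ctrl
print(ctrl.finish_job())"
```

```text
the job is handed in; nothing more can be done
None
```

I handed the job in at about 17 s. The offcut is nipped tight between bar and fence, and the clamp bolt is locked squarely across under the slot, measuring about 19 mm up. The tin, spanner and tape measure were left alone. The hand-in returned no verdict.

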